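Close the dry-storage case for moisture-sensitive parts

ROBOT

A 6-joint arm with a two-finger parallel gripper is mounted at the origin on the work surface. World frame = base frame: x ahead of the robot, y to its left, z up, the work surface at z = 0. Lengths are in m, angles in rad, forces in N, time in s.
With the tool pointing down it reaches from about 0.25 to 0.775 m from the base axis. Payload 4 kg.
Tool frame: the origin (TCP) lies at the very end of the fingers, on their centre line; the grasp point (between the pads) lies 19 mm behind it; z points along the fingers, y is the direction in which the jaws open and shut (so a half turn about z gives the same grasp; the last joint's range is limited). The gripper opens to 85 mm and grips with 20 to 120 N. Pads are 22 mm wide; open, the fingers measure 114 mm over their backs; the gripper's body (76 mm by 85 mm) begins 54 mm behind the grasp point. The pads swing forward as they close: fully open they stand 13 mm farther back than shut.
Start: joints at [1.105, 0.087, 1.371, -0, 1.684, -0.103], TCP at [0.195, 0.514, 0.231] pointing down, gripper open.
Joint ranges: [-3.1, 3.1], [-0.76, 2.03], [0.27, 2.55], [-1.08, 4.22], [0.17, 2.65], [-2.57, 2.57]. Speed limits (rad/s): [2.79, 2.79, 3.14, 3.14, 3.14, 3.14].

INTERFACE

Orientations are given as a rotation vector (axis times angle).
In Python, from rig import manip gives the robot as it stands.
- The arm moves only by the shell command python3 -m inch 'ROWS' [FORCE]. ROWS is JSON, a list of rows, each an object of numbers: "dx", "dy", "dz": the shift along the tool's x, y, z in mm; "ax", "ay", "az": the turn, a rotation vector about the tool's x, y, z in rad; "jaw": the finger opening in mm, from 0 to 85.4. A call has 1 to 20 rows; each row is the pose to reach, as a shift and turn from the pose commanded when the call began, along the tool's axes at that moment; what a row does not reach only later rows make up. A row lasts 1/8 s, in which the tool goes at most 62.5 mm and 10.7 degrees, less where a joint would pass 70% of its speed; a pose out of reach is approached as far as the arm can. A call with a gripper value outside its range is refused whole. The fingers move at their own pace and stop on an object; FORCE is the grip in N (left out, the last holds). Time passes only in rows, so rows that repeat a pose let the fingers close. It gives the time, the measured TCP pose, the force and the opening at its end, in the units of the state.
- manip.get_state(): the state, without advancing time (a new reading comes with each control period).
- manip.read_camera(name): name is "scene" or "top" or "wrist"; returns the picture (420x560x3 uint8, red, green, blue); there is no depth.
- manip.camera_params(name): a dict with "fovy" (degrees; the focal length in pixels is half the picture's height over the tangent of half this angle, whatever the lens; pixels are square), "cx", "cy" (the principal point, pixels), "dist" ([k1, k2, p1, p2, k3] as OpenCV has them; the pictures are not rectified), "position" and "rotation" of the camera in the world. Camera axes: x right, y up, looking along -z (the intrinsics and any distortion apply to the point x, -y, -z); pixel columns grow to the right and rows downward; lengths in m; the calibration is good to about 2 mm. A picture is of the moment at which its call begins: read the wrist's pose just before it. camera_params takes no time and is no camera call; for the wrist camera it gives the pose at the moment of the call.
- manip.hand_in(): hands the job in, once; it reports no verdict.
The state is a dict: "time_s": time; "qpos": joint angles; "qvel": joint speeds; "joint_efforts": joint torques, N m; "tcp_pos": TCP position; "orientation": TCP orientation; "contact_force": force on the tool from outside, world axes, zero at the start; "torque": the same for the moment, N m; "opening": finger opening in m.
Only numpy, scipy, OpenCV 4.12 (cv2) and the standard library are available. Lean on these libraries where they do the work, as an engineer would, in place of code of your own. Each camera call takes 0.05 s, during which the arm holds its last target.

TASK

Close the glazed cover of the grey dry-storage case on the counter: tip it forward, lower it steadily by keeping it resting against the fingers so that it never drops or slams, then press its front edge down until the spring catch has snapped and the cover lies fully home. The cover is glass and runs away under its own weight, so push against it gently and never clamp it in the gripper or lean hard on it; leave everything else on the counter and in the case where it is, and come away at the end.

Things in the scene. Friction and masses are not known exactly. Their poses are not given: they have to be found in the camera images.
- case: grey open-topped steel case, 210 (x) x 260 (y) x 90 mm high, fixed to the counter; origin under its centre on the counter, z up, +x towards its hinge side (the far side), -x its front. The cover hinges on its far upper rim; a white gauge and the catch housing are on the front.
- cover (a joint): hinge angle of the cover, rad: 0 fully home on a firm stop, 1.57 upright; starts at 1.3 to 1.5. Stiff hinge (0.35 N m friction, 0.35 N m s damping): above 1.27 it stays put, below about 1.15 it falls by itself at 1 to 2 rad/s unless held up. At about 0.08 it rests ajar on the spring catch; 5 to 11 N down on the tab then snaps it home, where it stays.
- cover_hinge (a point): on the hinge axis at mid-width, level with the cover's underside: 100 mm to +x of the case's centre, 90.5 mm above the counter. The hinge axis is the case's y axis. Its own x axis turns with the cover and points from tab to hinge, its z out of the cover's outer (upper) face.
- cover_tab (a point): middle of the front lower edge of the cover's tab, 245 mm from the hinge axis, in the plane of the underside; axes as cover_hinge. The tab is a plain aluminium tongue 50 mm wide (y), 10 mm thick (outer face 10 mm from the point), projecting 40 mm beyond panel and case front, with free space below it when closed.
- cover_mid (a point): middle of the glazed panel, on the plane of its underside, 107 mm from the hinge (its centre of mass); axes as cover_hinge. The panel is glass in an aluminium frame, 205 mm from hinge to front, 256 mm wide, 14 mm thick, about 0.9 kg (15 % either way); it stands pushes up to 25 N, no clamping.
- reel: black component reel, 84 mm across, 12 mm thick, lying in the case; origin under its centre. A bystander.
- carton_a: small cardboard carton 90 x 70 x 60 mm high to the left of the case; origin under its centre. A bystander.
- carton_b: small cardboard carton 80 x 60 x 45 mm high to the right of the case; origin under its centre. A bystander.
- pen_cup: black pen cup, 70 mm across, 90 mm high; origin under its centre. A bystander.
- tape_stand: blue tape dispenser 150 x 60 x 81 mm high; origin under its centre. A bystander.
- screwdriver: screwdriver lying on the counter. A bystander.
- calculator: white calculator 150 x 100 x 20 mm; origin under its centre. A bystander.

How it is judged:
By the outcome, as a careful person would: the job done as asked, in the order asked, and still so for the second after the job is handed in, with the robot touching nothing.
It also fails if it takes over 64 s, if anything falls off the work surface, if the arm or the gripper's body presses on something with over 40 N, if the wrist force passes 120 N, or if a joint passes its speed limit or range.

## Working session

There is one attempt and no reset: what is moved stays moved. The work goes in short steps, Python scripts to look and compute and a shell command to move; the robot and the scene stay as the last step left them, time stands still between calls to the robot, and variables do not carry over. Pictures are saved under pics/ and viewed, and the job is handed in when it is done.

```bash
ls; mkdir -p pics
python3 - <<'E'
from rig import manip
import cv2
print(manip.get_state())
for n in ("scene","top","wrist"):
    p=manip.camera_params(n); print(n,p)
    cv2.imwrite(f"pics/{n}0.png",manip.read_camera(n)[:,:,::-1])
E
```

```text
pics
{'time_s': 0.0, 'qpos': array([ 1.10491680e+00,  8.79413568e-02,  1.37230435e+00,  8.01580661e-06,
        1.68361765e+00, -1.03115437e-01]), 'qvel': array([-0.00124859,  0.00023291, -0.00026449, -0.0002255 ,  0.0020789 ,
       -0.00067765]), 'joint_efforts': array([-5.32376689e-04, -3.51873636e+01, -3.13270855e+01, -1.43095376e-04,
        1.08982745e-02,  5.41891012e-06]), 'tcp_pos': array([0.19494749, 0.51373419, 0.23012119]), 'orientation': array([-0.56659107, -3.08941988,  0.00341921]), 'contact_force': array([ 0.10625552,  0.17919252, -0.45771182]), 'torque': array([ 0.00476363, -0.02768009,  0.03392056]), 'opening': 0.0852577391026762}
scene {'fovy': 54.27082231405982, 'cx': 284.81142441073234, 'cy': 212.7109639939183, 'dist': array([-0.04783934,  0.        ,  0.        ,  0.        ,  0.        ]), 'position': array([ 1.15461454, -0.61333151,  0.74926963]), 'rotation': array([0.86055737, 0.37788804, 0.71882705])}
top {'fovy': 53.28631462740545, 'cx': 273.7660973465291, 'cy': 208.80866360703993, 'dist': array([0.01638071, 0.        , 0.        , 0.        , 0.        ]), 'position': array([0.18668874, 0.01631766, 1.4926059 ]), 'rotation': array([ 0.17239886, -0.16805766, -1.58362379])}
wrist {'fovy': 63.18675931087946, 'cx': 274.00735684280147, 'cy': 208.09257229099245, 'dist': array([-0.04804681,  0.        ,  0.        ,  0.        ,  0.        ]), 'position': array([0.12256442, 0.54145832, 0.37292522]), 'rotation': array([-0.27229327, -0.18428427,  1.19761221])}
```

View pics/scene0.png

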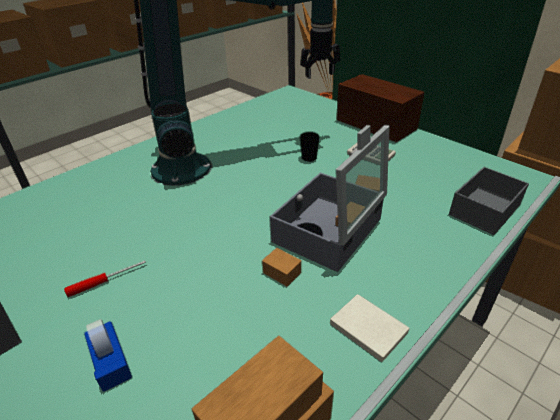

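View pics/top0.png

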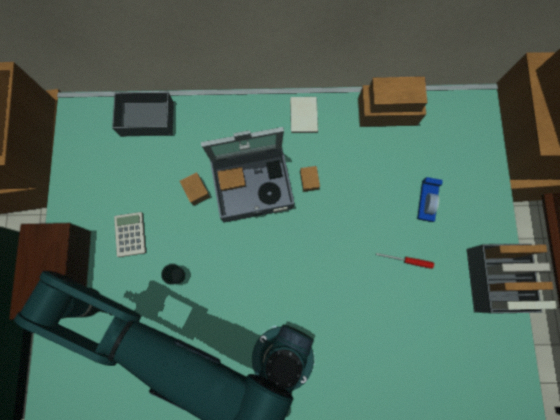

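View pics/wrist0.png

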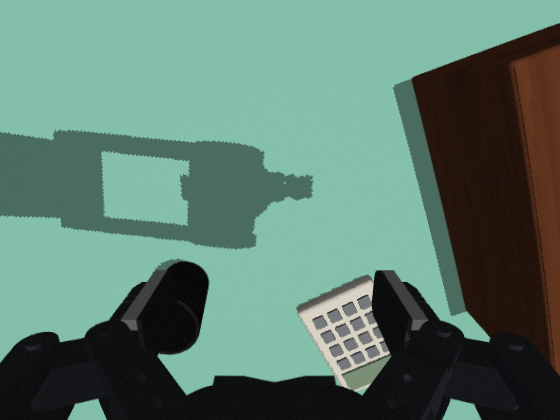

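The top view shows the case centred near (253,190), with a slight yaw. Its front edge runs from about (220,219) to (294,208). The cover is near upright on the far side, with the tab at about (243,137), and the cartons are at (194,188) and (310,178). I'll zoom in to pick points.

Run:
```python
import cv2
a=cv2.imread("pics/top0.png")[115:235,165:335]; cv2.imwrite("pics/topz.png",cv2.resize(a,None,fx=4.7,fy=4.7,interpolation=cv2.INTER_CUBIC))
a=cv2.imread("pics/scene0.png")[115:275,255:415]; cv2.imwrite("pics/scenez.png",cv2.resize(a,None,fx=3.7,fy=3.7,interpolation=cv2.INTER_CUBIC))
```

```text
(no output)
```

View pics/topz.png

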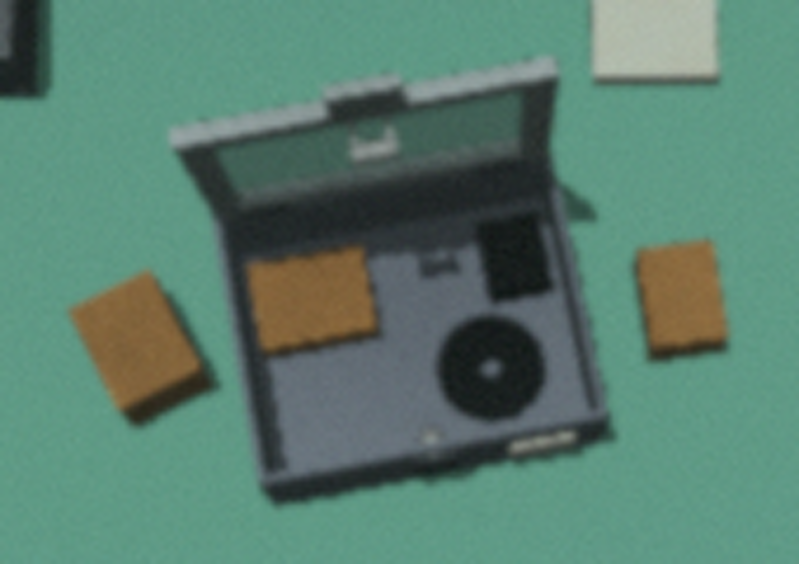

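View pics/scenez.png

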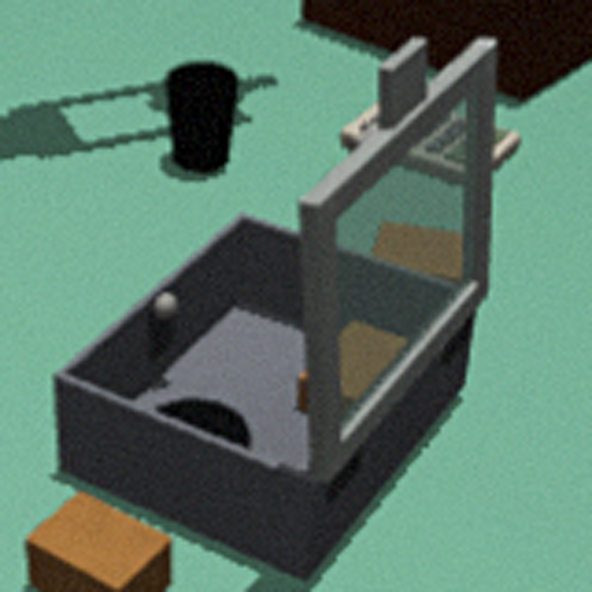

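```bash
cat > h.py <<'E'
import numpy as np, cv2
from rig import manip
from scipy.spatial.transform import Rotation as R
def ray(p,uv):
    f=210/np.tan(np.radians(p['fovy'])/2)
    K=np.array([[f,0,p['cx']],[0,f,p['cy']],[0,0,1]])
    n=cv2.undistortPoints(np.array(uv,float).reshape(1,1,2),K,np.array(p['dist'],float))[0,0]
    d=R.from_rotvec(p['rotation']).apply([n[0],-n[1],-1]); return np.array(p['position']),d/np.linalg.norm(d)
def onz(p,uv,z):
    o,d=ray(p,uv); return o+d*(z-o[2])/d[2]
def tri(p1,u1,p2,u2):
    a,d=ray(p1,u1); b,e=ray(p2,u2)
    s=np.linalg.lstsq(np.c_[d,-e],b-a,rcond=None)[0]
    x,y=a+s[0]*d,b+s[1]*e
    return (x+y)/2,np.linalg.norm(x-y)
def proj(p,X):
    f=210/np.tan(np.radians(p['fovy'])/2)
    K=np.array([[f,0,p['cx']],[0,f,p['cy']],[0,0,1]])
    q=R.from_rotvec(p['rotation']).inv().apply(np.array(X)-p['position'])*[1,-1,-1]
    return cv2.projectPoints(q.reshape(-1,1,3),np.zeros(3),np.zeros(3),K,np.array(p['dist'],float))[0].reshape(-1,2)
E
python3 - <<'E'
from h import *
T=manip.camera_params('top');S=manip.camera_params('scene')
t=lambda x,y:((x+.5)/4.7-.5+165,(y+.5)/4.7-.5+115)
s=lambda x,y:((x+.5)/3.7-.5+255,(y+.5)/3.7-.5+115)
np.set_printoptions(precision=4,suppress=True)
for n,z,a in (('FLrim',.09,t(262,482)),('FRrim',.09,t(605,412)),('reel',.012,t(491,367))):print(n,onz(T,a,z))
for n,z,a in (('FRrim',.09,s(57,377)),('FLrim',.09,s(243,217)),('FR0',0,s(60,475)),('BR0',0,s(305,580))):print('S',n,onz(S,a,z))
print('FR',tri(T,t(605,412),S,s(57,377)))
print('FL',tri(T,t(262,482),S,s(243,217)))
# panel front end, underside edge / outer edge ends
print('PR outer',tri(T,t(553,62),S,s(328,207)))
print('PL outer',tri(T,t(170,132),S,s(494,40)))
print('tabR outer',tri(T,t(400,78),S,s(390,58)))
print('tabL outer',tri(T,t(328,90),S,s(426,38)))
E
```

```text
FLrim [0.4693 0.2003 0.09  ]
FRrim [ 0.5165 -0.0505  0.09  ]
reel [0.5726 0.0333 0.012 ]
S FRrim [ 0.519  -0.0518  0.09  ]
S FLrim [0.4748 0.1989 0.09  ]
S FR0 [ 0.52  -0.055  0.   ]
S BR0 [ 0.7197 -0.0135  0.    ]
FR (array([ 0.5171, -0.0505,  0.0881]), np.float64(0.00042775789227255767))
FL (array([0.4708, 0.2017, 0.0867]), np.float64(0.0025326031220590556))
PR outer (array([ 0.7081, -0.011 ,  0.2904]), np.float64(0.00840434122807841))
PL outer (array([0.6604, 0.2351, 0.2943]), np.float64(0.0011187254309715001))
tabR outer (array([0.6771, 0.085 , 0.3394]), np.float64(0.005162095753702342))
tabL outer (array([0.6717, 0.1304, 0.335 ]), np.float64(0.004797423440912478))
```

The measurements agree with each other. The case front edge comes out at 256 mm and the rim at 87–88 mm. That puts the case centre near (0.597, 0.094), yaw about 0.19, and the cover at about 1.45 rad. Next I'll write a pose helper and work out the rows to get above the tab.

```bash
cat >> h.py <<'E'
np.set_printoptions(precision=4,suppress=True)
C=np.array([.597,.094,0]);YAW=.187
X=np.array([np.cos(YAW),np.sin(YAW),0]);Y=np.array([-X[1],X[0],0]);Z=np.array([0,0,1.])
H=C+.1*X+.0905*Z
def cov(th):  # cover x axis, outer normal
    return np.cos(th)*X-np.sin(th)*Z, np.sin(th)*X+np.cos(th)*Z
def tool(phi):
    z,y=cov(phi); return np.c_[np.cross(y,z),y,z]
def rel(P,Rm,P0,R0):
    return np.round(np.r_[R0.T@(P-P0)*1000, R.from_matrix(R0.T@Rm).as_rotvec()],3)
def now():
    s=manip.get_state(); return s,s['tcp_pos'],R.from_rotvec(s['orientation']).as_matrix()
def cs(p): # case frame mm
    d=p-C; return np.array([d@X,d@Y,d[2]])*1000
E
python3 - <<'E'
from h import *
s,P0,R0=now()
cx,n=cov(1.45); tab=H-.245*cx+.005*n
print(tab); P=tab-.06*cx
print(P,rel(P,tool(1.45),P0,R0))
E
```

```text
[0.6711 0.108  0.3343]
[0.664  0.1067 0.3939] [-582.949 -214.495 -163.251   -0.112   -0.061    1.02 ]
```

```bash
python3 -m inch '[{"dz":-60},{"dz":-120,"dx":-20,"az":0.05},{"dx":-60,"dy":-20,"dz":-163,"az":0.12},{"dx":-110,"dy":-40,"dz":-170,"az":0.2},{"dx":-165,"dy":-60,"dz":-170,"az":0.3},{"dx":-220,"dy":-80,"dz":-170,"az":0.4},{"dx":-275,"dy":-100,"dz":-170,"az":0.5},{"dx":-330,"dy":-120,"dz":-170,"az":0.6},{"dx":-385,"dy":-140,"dz":-170,"az":0.7},{"dx":-440,"dy":-160,"dz":-170,"az":0.8},{"dx":-490,"dy":-180,"dz":-170,"az":0.9,"ax":-0.06,"ay":-0.03},{"dx":-530,"dy":-200,"dz":-170,"az":1.0,"ax":-0.1,"ay":-0.05},{"dx":-560,"dy":-208,"dz":-165,"az":1.02,"ax":-0.11,"ay":-0.06},{"dx":-583,"dy":-214,"dz":-163,"az":1.02,"ax":-0.112,"ay":-0.061},{"dx":-583,"dy":-214,"dz":-163,"az":1.02,"ax":-0.112,"ay":-0.061,"jaw":60},{"dx":-583,"dy":-214,"dz":-163,"az":1.02,"ax":-0.112,"ay":-0.061,"jaw":60}]' 20
python3 - <<'E'
from h import *
s,P,Rm=now(); print(s['qpos'],cs(P),Rm, s['opening'])
for n in ("scene","top","wrist"):
    q=manip.camera_params(n);im=manip.read_camera(n)[:,:,::-1].copy();print(n,q['position'],q['rotation'])
    cv2.imwrite(f"pics/{n}1.png",im)
E
```

```text
[ 1.1049  0.0878  1.3719  0.      1.6836 -0.1031] [-316.9175  487.2702  230.3778] [[-0.9349  0.3549 -0.0008]
 [ 0.3549  0.9349 -0.0015]
 [ 0.0002 -0.0017 -1.    ]] 0.08539313220443681
scene [ 1.1546 -0.6133  0.7493] [0.8606 0.3779 0.7188]
top [0.1867 0.0163 1.4926] [ 0.1724 -0.1681 -1.5836]
wrist [0.1226 0.5415 0.3734] [-0.2718 -0.1852  1.1975]invalid input at $[0]: expected keys dx, dy, dz, ax, ay, az, jaw
```

Every key is required in each row, so I'll write them out in full.

```bash
python3 -m inch '[{"dx":0,"dy":0,"dz":-60,"ax":0,"ay":0,"az":0,"jaw":60},{"dx":-20,"dy":0,"dz":-120,"ax":0,"ay":0,"az":0.05,"jaw":60},{"dx":-60,"dy":-20,"dz":-163,"ax":0,"ay":0,"az":0.12,"jaw":60},{"dx":-110,"dy":-40,"dz":-170,"ax":0,"ay":0,"az":0.2,"jaw":60},{"dx":-165,"dy":-60,"dz":-170,"ax":0,"ay":0,"az":0.3,"jaw":60},{"dx":-220,"dy":-80,"dz":-170,"ax":0,"ay":0,"az":0.4,"jaw":60},{"dx":-275,"dy":-100,"dz":-170,"ax":0,"ay":0,"az":0.5,"jaw":60},{"dx":-330,"dy":-120,"dz":-170,"ax":0,"ay":0,"az":0.6,"jaw":60},{"dx":-385,"dy":-140,"dz":-170,"ax":0,"ay":0,"az":0.7,"jaw":60},{"dx":-440,"dy":-160,"dz":-170,"ax":0,"ay":0,"az":0.8,"jaw":60},{"dx":-490,"dy":-180,"dz":-170,"ax":-0.06,"ay":-0.03,"az":0.9,"jaw":60},{"dx":-530,"dy":-200,"dz":-170,"ax":-0.1,"ay":-0.05,"az":1.0,"jaw":60},{"dx":-560,"dy":-208,"dz":-165,"ax":-0.11,"ay":-0.06,"az":1.02,"jaw":60},{"dx":-583,"dy":-214,"dz":-163,"ax":-0.112,"ay":-0.061,"az":1.02,"jaw":60},{"dx":-583,"dy":-214,"dz":-163,"ax":-0.112,"ay":-0.061,"az":1.02,"jaw":60},{"dx":-583,"dy":-214,"dz":-163,"ax":-0.112,"ay":-0.061,"az":1.02,"jaw":60}]' 20
python3 - <<'E'
from h import *
s,P,Rm=now(); print(s['qpos'],cs(P),Rm, s['opening'])
for n in ("scene","top","wrist"):
    q=manip.camera_params(n);im=manip.read_camera(n)[:,:,::-1].copy();print(n,q['position'],q['rotation'])
    cv2.imwrite(f"pics/{n}1.png",im)
a=cv2.imread("pics/top1.png")[115:235,165:335]; cv2.imwrite("pics/topz1.png",cv2.resize(a,None,fx=4.7,fy=4.7,interpolation=cv2.INTER_CUBIC))
a=cv2.imread("pics/scene1.png")[65:275,255:465]; cv2.imwrite("pics/scenez1.png",cv2.resize(a,None,fx=2.8,fy=2.8,interpolation=cv2.INTER_CUBIC))
E
```

```text
time_s: 2.3
tcp_pos: [0.6639, 0.1078, 0.3944]
orientation: [1.953, 2.358, 0.146]
contact_force: [-0.0, 0.2, 0.8]
opening: 0.0597
[ 0.0688  0.3163  0.7826  0.0174  1.9219 -0.1115] [ 68.2859   1.097  394.4131] [[-0.1862  0.9753  0.119 ]
 [ 0.9825  0.1846  0.0246]
 [ 0.002   0.1215 -0.9926]] 0.05973013236371563
scene [ 1.1546 -0.6133  0.7493] [0.8606 0.3779 0.7188]
top [0.1867 0.0163 1.4926] [ 0.1724 -0.1681 -1.5836]
wrist [0.632  0.1808 0.5369] [-0.295  -0.1512  0.1665]
```

View pics/wrist1.png

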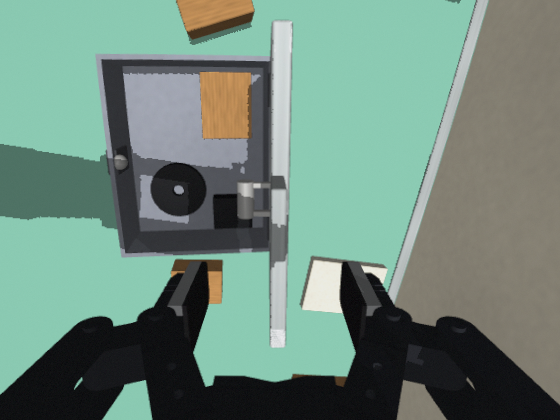

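View pics/scenez1.png

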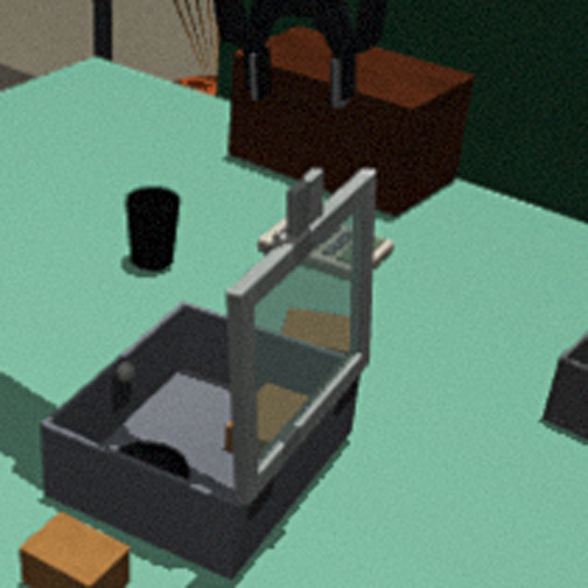

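Run:
```python
import cv2
a=cv2.imread("pics/wrist1.png")[160:240,225:305]; cv2.imwrite("pics/wz1.png",cv2.resize(a,None,fx=7,fy=7,interpolation=cv2.INTER_CUBIC))
```

```text
(no output)
```

View pics/wz1.png

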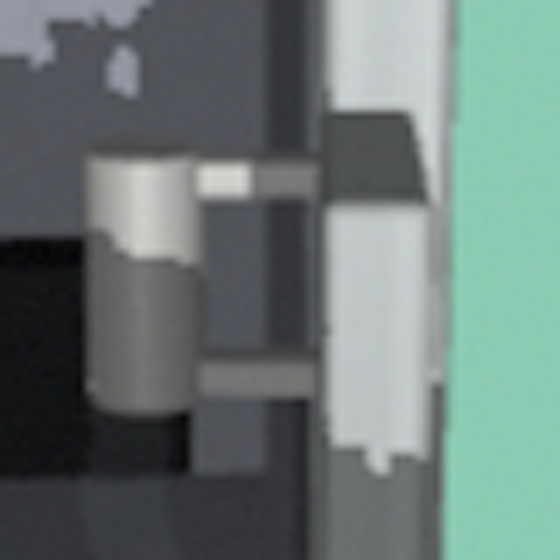

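Run:
```python
import cv2
a=cv2.imread("pics/scene1.png")[115:195,340:420]; cv2.imwrite("pics/sz1.png",cv2.resize(a,None,fx=7,fy=7,interpolation=cv2.INTER_CUBIC))
```

```text
(no output)
```

View pics/sz1.png

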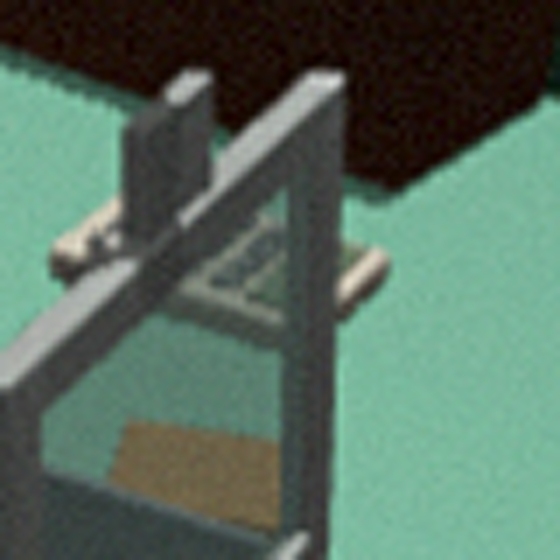

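Run:
```python
from h import *
S=manip.camera_params('scene');W=manip.camera_params('wrist');T=manip.camera_params('top')
s=lambda x,y:((x+.5)/7-.5+340,(y+.5)/7-.5+115)
w=lambda x,y:((x+.5)/7-.5+225,(y+.5)/7-.5+160)
t=lambda x,y:((x+.5)/4.7-.5+165,(y+.5)/4.7-.5+115)
for n,a,b in (('tab out+Y',(428,205),(212,80)),('tab in+Y',(327,205),(190,72))):
    p,e=tri(W,w(*a),S,s(*b)); print(n,p,cs(p),e)
p,e=tri(W,(273,21),S,s(312,72));print('panel in',cs(p),e)
p,e=tri(W,(293,21),S,s(343,80));print('panel out',cs(p),e)
cx,n=cov(1.45)
for d in(0,.01):
  q=H-.245*cx+d*n+.025*Y; print('pred',cs(q),proj(W,q)[0],proj(S,q)[0],w(327 if d==0 else 428,205))
```

```text
tab out+Y [0.6735 0.1341 0.3323] [ 82.6441  25.1997 332.3456] 0.0016936916234977482
tab in+Y [0.6648 0.1331 0.3328] [ 73.9199  25.7651 332.7718] 0.0008033318712347301
panel in [ 79.1818 127.9289 293.434 ] 0.0022314878158851553
panel out [ 91.7693 127.9218 293.6802] 0.0034532017850637904
pred [ 70.4768  25.     333.7147] [265.3341 190.8675] [365.4268 124.2696] (271.2857142857143, 188.85714285714286)
pred [ 80.404   25.     334.9197] [281.5204 190.8599] [369.4136 124.7884] (285.7142857142857, 188.85714285714286)
```

```bash
cat >> h.py <<'E'
def pose(th,phi,o,g,dx=.002):
    """front finger surface touching underside at tab edge; o overlap, g opening; returns TCP,R"""
    cx,n=cov(th); e=H+dx*X-.245*cx; Rm=tool(phi)
    return e+o*Rm[:,2]+g/2*Rm[:,1], Rm
E
python3 - <<'E'
from h import *
s,P0,R0=now()
cx,n=cov(1.462); e=C+.0783*X+.333*Z
print(rel(e+.022*cx,tool(1.462),P0,R0))
E
```

```text
[-1.676  2.127 85.072  0.015 -0.002  0.001]
```

```bash
python3 -m inch '[{"dx":-2,"dy":2,"dz":20,"ax":0.015,"ay":0,"az":0,"jaw":60},{"dx":-2,"dy":2,"dz":40,"ax":0.015,"ay":0,"az":0,"jaw":60},{"dx":-2,"dy":2,"dz":60,"ax":0.015,"ay":0,"az":0,"jaw":60},{"dx":-2,"dy":2,"dz":75,"ax":0.015,"ay":0,"az":0,"jaw":60},{"dx":-2,"dy":2,"dz":85,"ax":0.015,"ay":0,"az":0,"jaw":60},{"dx":-2,"dy":2,"dz":85,"ax":0.015,"ay":0,"az":0,"jaw":45},{"dx":-2,"dy":2,"dz":85,"ax":0.015,"ay":0,"az":0,"jaw":36},{"dx":-2,"dy":2,"dz":85,"ax":0.015,"ay":0,"az":0,"jaw":36}]' 20
python3 - <<'E'
from h import *
s,P,Rm=now(); print(s['qpos'],cs(P))
for n in ("scene","wrist"):
    cv2.imwrite(f"pics/{n}2.png",manip.read_camera(n)[:,:,::-1])
a=cv2.imread("pics/wrist2.png")[100:420,100:460]
b=cv2.imread("pics/scene2.png")[65:225,300:480]
cv2.imwrite("pics/c2.png",np.hstack([a,cv2.resize(b,(360,320),interpolation=cv2.INTER_CUBIC)]))
E
```

```text
time_s: 3.45
tcp_pos: [0.6771, 0.1077, 0.3115]
orientation: [1.959, 2.364, 0.131]
contact_force: [0.1, -0.5, 0.3]
opening: 0.0358
[ 0.0684  0.3191  0.9438  0.0144  1.7702 -0.1147] [ 81.2058  -1.4215 311.5314]
```

View pics/c2.png

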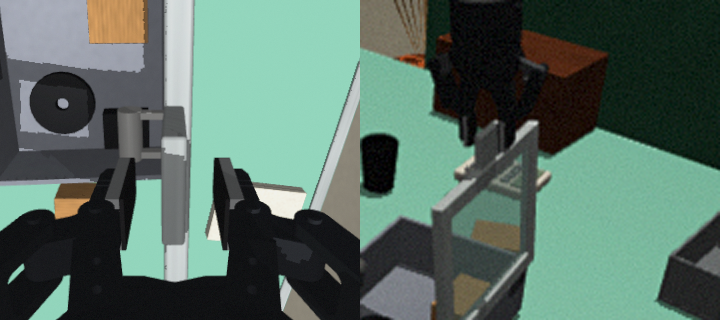

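Run:
```python
from h import *
D=[(.0879,1.3723,1.6836,.5463,.2301),(.3163,.7826,1.9219,.670,.3944),(.3191,.9438,1.7702,.683,.3115)]
A=[];b=[]
s,c=np.sin,np.cos
for q2,q3,q5,r,z in D:
    e=q2+q3;f=e+q5
    A+=[[s(q2),s(e),c(e),s(f),0],[c(q2),c(e),-s(e),c(f),1]];b+=[r,z]
# priors weak: b offset 0
x,res,rk,sv=np.linalg.lstsq(np.array(A+[[0,0,.05,0,0]]),np.array(b+[0]),rcond=None);print('a1,a2,b,d,h',x,np.array(A)@x-b,sv)
from scipy.optimize import least_squares
a1,a2,bb,d,h=x
for th,phi in((1.1,1.1),(.8,.9),(.4,.8),(.1,.7),(.1,.8),(.1,.9)):
    P,Rm=pose(th,phi,.018,.03); r=np.sqrt(np.hypot(*P[:2])**2-.059**2);z=P[2];f=phi+np.pi/2
    F=lambda q:[a1*s(q[0])+a2*s(q[0]+q[1])+bb*c(q[0]+q[1])+d*s(f)-r,h+a1*c(q[0])+a2*c(q[0]+q[1])-bb*s(q[0]+q[1])+d*c(f)-z]
    o=least_squares(F,[0,1.5]);q=o.x;print(th,phi,cs(P),r,z,'q2,q3,q5',q,f-q.sum(),o.cost)
```

```text
a1,a2,b,d,h [0.4324 0.5037 0.0761 0.4226 0.2415] [-0.0003 -0.0004 -0.0013 -0.0002  0.0015  0.0007] [3.4262 1.7775 0.3117 0.0807 0.0135]
1.1 1.1 [ 12.4018  -0.     299.608 ] 0.6139225122955122 0.2996080125553295 q2,q3,q5 [-0.2027  1.6017] 1.2717658984189164 2.2753837674931532e-17
0.8 0.9 [-45.7543   0.     261.4765] 0.5554998604663008 0.26147650742114836 q2,q3,q5 [-0.5232  1.9904] 1.0035710877383694 5.226457310502555e-20
0.4 0.8 [-100.3589   -0.      183.4457] 0.5005884079195393 0.18344568486963544 q2,q3,q5 [-0.7627  2.3166] 0.8169065645139857 4.1150584379394036e-26
0.1 0.7 [-118.3456   -0.      114.8359] 0.48248537457494733 0.11483590151746179 q2,q3,q5 [-0.8801  2.5589] 0.5919736275005025 5.3986262932678094e-18
0.1 0.8 [-118.475    -0.      112.4974] 0.482355143926228 0.11249737808248897 q2,q3,q5 [-0.7784  2.465 ] 0.6841495388586554 2.3135627276114117e-23
0.1 0.9 [-118.8371   -0.      110.1835] 0.4819905319407731 0.11018345222923817 q2,q3,q5 [-0.6784  2.3715] 0.7776220122133415 1.8222879503599811e-28
```

The wrist view shows the tab centred between the fingers, about 28 mm clear of the reel and hasp side. Next I'll narrow the gap without clamping and work out the rows that push with the rear finger.

Run:
```python
from h import *
s,P0,R0=now()
for th in (1.46,1.42,1.38,1.34,1.3,1.27,1.24,1.21,1.18,1.15,1.12):
    P,Rm=pose(th,th,.022,-.01); print(th,rel(P,Rm,P0,R0))
```

```text
1.46 [ 1.439 -8.638 -1.331 -0.002 -0.001 -0.   ]
1.42 [  1.435 -17.551  -0.934  -0.042  -0.001  -0.   ]
1.38 [  1.43  -26.44   -0.181  -0.082  -0.001  -0.   ]
1.34 [  1.425 -35.293   0.927  -0.122  -0.001  -0.001]
1.3 [  1.419 -44.094   2.388  -0.162  -0.001  -0.001]
1.27 [  1.414 -50.653   3.714  -0.192  -0.001  -0.001]
1.24 [  1.41  -57.169   5.236  -0.222  -0.001  -0.001]
1.21 [  1.405 -63.636   6.953  -0.252  -0.001  -0.001]
1.18 [  1.399 -70.049   8.863  -0.282  -0.001  -0.001]
1.15 [  1.394 -76.402  10.964  -0.312  -0.001  -0.001]
1.12 [  1.388 -82.689  13.256  -0.342  -0.001  -0.001]
```

```bash
python3 -m inch '[{"dx":1,"dy":0,"dz":-1,"ax":0,"ay":0,"az":0,"jaw":30},{"dx":1,"dy":-4,"dz":-1,"ax":0,"ay":0,"az":0,"jaw":30},{"dx":1,"dy":-8,"dz":-1,"ax":0,"ay":0,"az":0,"jaw":30},{"dx":1,"dy":-13,"dz":-1,"ax":-0.02,"ay":0,"az":0,"jaw":30},{"dx":1,"dy":-17.5,"dz":-1,"ax":-0.042,"ay":0,"az":0,"jaw":30},{"dx":1,"dy":-22,"dz":-0.5,"ax":-0.062,"ay":0,"az":0,"jaw":30},{"dx":1,"dy":-26.5,"dz":0,"ax":-0.082,"ay":0,"az":0,"jaw":30},{"dx":1,"dy":-31,"dz":0.5,"ax":-0.102,"ay":0,"az":0,"jaw":30},{"dx":1,"dy":-35.5,"dz":1,"ax":-0.122,"ay":0,"az":0,"jaw":30},{"dx":1,"dy":-40,"dz":1.7,"ax":-0.142,"ay":0,"az":0,"jaw":30},{"dx":1,"dy":-44,"dz":2.4,"ax":-0.162,"ay":0,"az":0,"jaw":30}]' 20
python3 - <<'E'
from h import *
s,P,Rm=now(); print(s['qpos'],cs(P))
for n in ("scene","wrist"):
    cv2.imwrite(f"pics/{n}3.png",manip.read_camera(n)[:,:,::-1])
a=cv2.imread("pics/wrist3.png")[100:420,100:460]
b=cv2.imread("pics/scene3.png")[65:225,300:480]
cv2.imwrite("pics/c3.png",np.hstack([a,cv2.resize(b,(360,320),interpolation=cv2.INTER_CUBIC)]))
E
```

```text
time_s: 4.92
tcp_pos: [0.6335, 0.1006, 0.3032]
orientation: [1.885, 2.274, 0.311]
contact_force: [0.5, 1.7, 1.0]
opening: 0.0299
[ 0.0498  0.0942  1.2453  0.0381  1.5342 -0.1331] [ 37.1156  -0.283  303.2133]
```

View pics/c3.png

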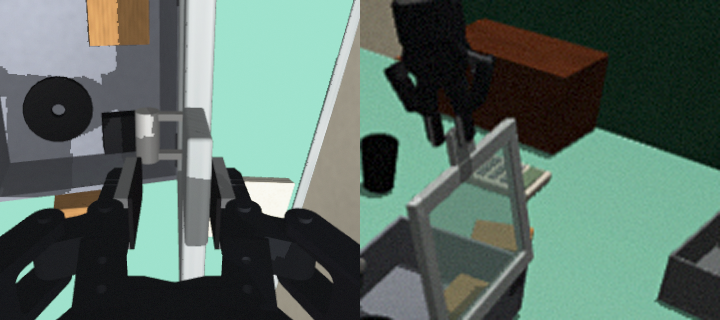

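The picture shows the rear finger on the tab's outer face and the cover following, with the front finger clear of the hasp. I'll carry on slowly through the balance point.

Run:
```python
from h import *
s,P0,R0=now()
P0,R0=pose(1.30,1.30,.022,-.01)
for th in np.arange(1.28,1.079,-.02):
    P,Rm=pose(th,th,.022,-.01); print(round(th,2),rel(P,Rm,P0,R0)[1:4])
```

```text
1.28 [-4.459  0.145 -0.02 ]
1.26 [-8.914  0.378 -0.04 ]
1.24 [-13.363   0.701  -0.06 ]
1.22 [-17.805   1.113  -0.08 ]
1.2 [-22.238   1.613  -0.1  ]
1.18 [-26.66    2.202  -0.12 ]
1.16 [-31.069   2.88   -0.14 ]
1.14 [-35.464   3.645  -0.16 ]
1.12 [-39.843   4.498  -0.18 ]
1.1 [-44.204   5.438  -0.2  ]
1.08 [-48.545   6.466  -0.22 ]
```

```bash
python3 -m inch '[{"dx":0,"dy":-4.5,"dz":0.1,"ax":-0.02,"ay":0,"az":0,"jaw":30},{"dx":0,"dy":-9,"dz":0.4,"ax":-0.04,"ay":0,"az":0,"jaw":30},{"dx":0,"dy":-13.4,"dz":0.7,"ax":-0.06,"ay":0,"az":0,"jaw":30},{"dx":0,"dy":-17.8,"dz":1.1,"ax":-0.08,"ay":0,"az":0,"jaw":30},{"dx":0,"dy":-22.2,"dz":1.6,"ax":-0.1,"ay":0,"az":0,"jaw":30},{"dx":0,"dy":-26.7,"dz":2.2,"ax":-0.12,"ay":0,"az":0,"jaw":30},{"dx":0,"dy":-31,"dz":2.9,"ax":-0.14,"ay":0,"az":0,"jaw":30},{"dx":0,"dy":-35.5,"dz":3.6,"ax":-0.16,"ay":0,"az":0,"jaw":30},{"dx":0,"dy":-39.8,"dz":4.5,"ax":-0.18,"ay":0,"az":0,"jaw":30}]' 20
python3 - <<'E'
from h import *
s,P,Rm=now(); print(s['qpos'],cs(P))
for n in ("scene","wrist"):
    cv2.imwrite(f"pics/{n}4.png",manip.read_camera(n)[:,:,::-1])
a=cv2.imread("pics/wrist4.png")[100:420,100:460]
b=cv2.imread("pics/scene4.png")[65:225,300:480]
cv2.imwrite("pics/c4.png",np.hstack([a,cv2.resize(b,(360,320),interpolation=cv2.INTER_CUBIC)]))
E
```

```text
time_s: 6.15
tcp_pos: [0.597, 0.0937, 0.2879]
orientation: [1.796, 2.166, 0.497]
contact_force: [-0.1, 0.4, 0.2]
opening: 0.0302
[ 0.0226 -0.1114  1.5196  0.0756  1.2895 -0.1684] [ -0.096   -0.3027 287.9155]
```

View pics/c4.png

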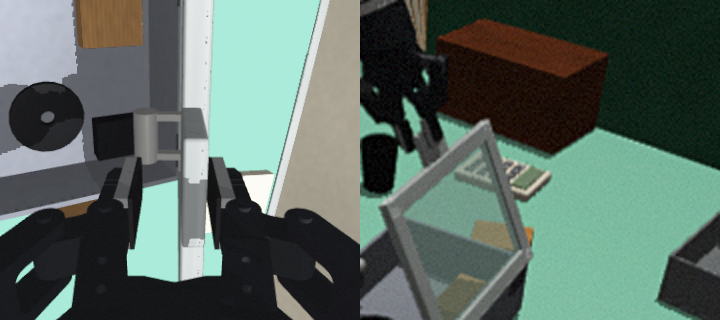

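The tab now sits off both fingers and is creeping across the gap by itself. I'll hold still so it settles on the front finger.

```bash
python3 -m inch '[{"dx":0,"dy":0,"dz":0,"ax":0,"ay":0,"az":0,"jaw":30},{"dx":0,"dy":0,"dz":0,"ax":0,"ay":0,"az":0,"jaw":30},{"dx":0,"dy":0,"dz":0,"ax":0,"ay":0,"az":0,"jaw":30},{"dx":0,"dy":0,"dz":0,"ax":0,"ay":0,"az":0,"jaw":30}]' 20
python3 - <<'E'
from h import *
s,P,Rm=now(); print(s['qpos'],cs(P))
for n in ("scene","wrist"):
    cv2.imwrite(f"pics/{n}5.png",manip.read_camera(n)[:,:,::-1])
a=cv2.imread("pics/wrist5.png")[100:420,100:460]
b=cv2.imread("pics/scene5.png")[65:225,300:480]
cv2.imwrite("pics/c5.png",np.hstack([a,cv2.resize(b,(360,320),interpolation=cv2.INTER_CUBIC)]))
E
```

```text
time_s: 6.75
tcp_pos: [0.5974, 0.0937, 0.2881]
orientation: [1.796, 2.167, 0.496]
contact_force: [-0.9, -1.2, -0.3]
opening: 0.0301
[ 0.0228 -0.1096  1.5172  0.0751  1.2914 -0.1681] [  0.3262  -0.3655 288.0814]
```

View pics/c5.png

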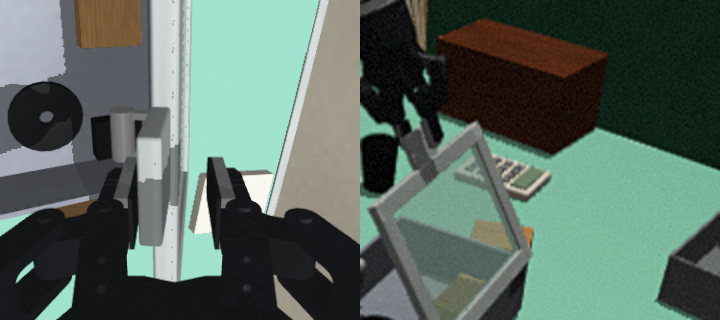

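The tab now rests on the front finger at about 1.2 N (cover about 1.03 rad). Next I'll plan the supported lowering, opening the jaw gradually so the upper finger stays clear.

Run:
```python
from h import *
from scipy.optimize import fsolve
s,P0,R0=now()
phi0=np.arcsin(-R0[2,2])
F=lambda v:(lambda d:[d@X,d[2]])(pose(v[0],phi0,v[1],.03)[0]-P0)
th0,o0=fsolve(F,[1.03,.02]);print(phi0,th0,o0)
N=18
for i in range(1,N+1):
    th=th0-(th0-.52)*i/N; g=.03+.03*min(1,i/12); phi=phi0+(1.0-phi0)*i/N; o=o0+(.022-o0)*i/N
    P,Rm=pose(th,phi,o,g); print(i,round(th,3),round(g*1000,1),rel(P,Rm,P0,R0))
```

```text
1.1218593509183847 1.036701705274314 0.021958798435515302
1 1.008 32.5 [ 0.325 -5.6    0.591 -0.007 -0.001 -0.001]
2 0.979 35.0 [  0.319 -11.177   1.364  -0.014  -0.001  -0.001]
3 0.951 37.5 [  0.313 -16.727   2.319  -0.02   -0.001  -0.001]
4 0.922 40.0 [  0.307 -22.244   3.455  -0.027  -0.001  -0.001]
5 0.893 42.5 [  0.301 -27.721   4.771  -0.034  -0.001  -0.001]
6 0.864 45.0 [  0.294 -33.155   6.266  -0.041  -0.001  -0.001]
7 0.836 47.5 [  0.288 -38.539   7.938  -0.047  -0.001  -0.001]
8 0.807 50.0 [  0.281 -43.868   9.785  -0.054  -0.001  -0.001]
9 0.778 52.5 [  0.274 -49.136  11.807  -0.061  -0.001  -0.001]
10 0.75 55.0 [  0.266 -54.339  14.001  -0.068  -0.001  -0.001]
11 0.721 57.5 [  0.259 -59.471  16.366  -0.074  -0.001  -0.001]
12 0.692 60.0 [  0.251 -64.526  18.898  -0.081  -0.001  -0.001]
13 0.664 60.0 [  0.242 -70.746  21.706  -0.088  -0.001  -0.001]
14 0.635 60.0 [  0.233 -76.878  24.695  -0.095  -0.001  -0.001]
15 0.606 60.0 [  0.224 -82.916  27.86   -0.102  -0.001  -0.001]
16 0.577 60.0 [  0.215 -88.856  31.201  -0.108  -0.001  -0.001]
17 0.549 60.0 [  0.205 -94.694  34.713  -0.115  -0.001  -0.001]
18 0.52 60.0 [   0.195 -100.423   38.394   -0.122   -0.001   -0.001]
```

```bash
python3 -m inch '[{"dx":0,"dy":-5.6,"dz":0.6,"ax":-0.007,"ay":0,"az":0,"jaw":32.5},{"dx":0,"dy":-11.2,"dz":1.4,"ax":-0.014,"ay":0,"az":0,"jaw":35},{"dx":0,"dy":-16.7,"dz":2.3,"ax":-0.02,"ay":0,"az":0,"jaw":37.5},{"dx":0,"dy":-22.2,"dz":3.5,"ax":-0.027,"ay":0,"az":0,"jaw":40},{"dx":0,"dy":-27.7,"dz":4.8,"ax":-0.034,"ay":0,"az":0,"jaw":42.5},{"dx":0,"dy":-33.2,"dz":6.3,"ax":-0.041,"ay":0,"az":0,"jaw":45},{"dx":0,"dy":-38.5,"dz":7.9,"ax":-0.047,"ay":0,"az":0,"jaw":47.5},{"dx":0,"dy":-43.9,"dz":9.8,"ax":-0.054,"ay":0,"az":0,"jaw":50},{"dx":0,"dy":-49.1,"dz":11.8,"ax":-0.061,"ay":0,"az":0,"jaw":52.5}]' 20
python3 - <<'E'
from h import *
s,P,Rm=now(); print(s['qpos'],cs(P))
for n in ("scene","wrist"):
    cv2.imwrite(f"pics/{n}6.png",manip.read_camera(n)[:,:,::-1])
a=cv2.imread("pics/wrist6.png")[100:420,100:460]
b=cv2.imread("pics/scene6.png")[65:225,270:450]
cv2.imwrite("pics/c6.png",np.hstack([a,cv2.resize(b,(360,320),interpolation=cv2.INTER_CUBIC)]))
E
```

```text
time_s: 7.98
tcp_pos: [0.5585, 0.0864, 0.2558]
orientation: [1.764, 2.128, 0.556]
contact_force: [-2.4, 0.2, -0.4]
opening: 0.0526
[-0.0001 -0.2353  1.7054  0.1001  1.1709 -0.2019] [-39.2626  -0.2646 255.8321]
```

View pics/c6.png

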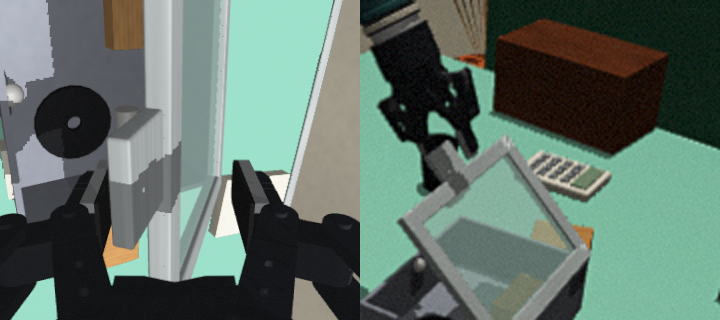

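The cover rests on the front finger at about 2.4 N and the upper finger is well clear. Continuing.

Run:
```python
from h import *
from scipy.optimize import fsolve
s,P0,R0=now()
phi0=np.arcsin(-R0[2,2]); g0=.0525
F=lambda v:(lambda d:[d@X,d[2]])(pose(v[0],phi0,v[1],g0)[0]-P0)
th0,o0=fsolve(F,[.78,.02]);print(phi0,th0,o0)
N=15
for i in range(1,N+1):
    th=th0-(th0-.35)*i/N; g=g0+.0075*min(1,i/3); phi=phi0+(1.0-phi0)*i/N; o=o0+(.024-o0)*i/N
    P,Rm=pose(th,phi,o,g); print(i,round(th,3),round(g*1000,1),rel(P,Rm,P0,R0)[:4])
```

```text
1.0633424345878788 0.7714221850376864 0.021910097725305434
1 0.743 55.0 [ 0.238 -5.221  2.097 -0.004]
2 0.715 57.5 [  0.229 -10.38    4.365  -0.008]
3 0.687 60.0 [  0.22  -15.472   6.805  -0.013]
4 0.659 60.0 [  0.21  -21.743   9.435  -0.017]
5 0.631 60.0 [  0.2   -27.937  12.242  -0.021]
6 0.603 60.0 [  0.189 -34.049  15.224  -0.025]
7 0.575 60.0 [  0.178 -40.075  18.379  -0.03 ]
8 0.547 60.0 [  0.168 -46.009  21.705  -0.034]
9 0.519 60.0 [  0.157 -51.848  25.198  -0.038]
10 0.49 60.0 [  0.145 -57.585  28.856  -0.042]
11 0.462 60.0 [  0.134 -63.217  32.676  -0.046]
12 0.434 60.0 [  0.123 -68.739  36.655  -0.051]
13 0.406 60.0 [  0.112 -74.147  40.79   -0.055]
14 0.378 60.0 [  0.1   -79.436  45.077  -0.059]
15 0.35 60.0 [  0.089 -84.601  49.514  -0.063]
```

```bash
python3 -m inch '[{"dx":0,"dy":-5.2,"dz":2.1,"ax":-0.004,"ay":0,"az":0,"jaw":55},{"dx":0,"dy":-10.4,"dz":4.4,"ax":-0.008,"ay":0,"az":0,"jaw":57.5},{"dx":0,"dy":-15.5,"dz":6.8,"ax":-0.013,"ay":0,"az":0,"jaw":60},{"dx":0,"dy":-21.7,"dz":9.4,"ax":-0.017,"ay":0,"az":0,"jaw":60},{"dx":0,"dy":-27.9,"dz":12.2,"ax":-0.021,"ay":0,"az":0,"jaw":60},{"dx":0,"dy":-34,"dz":15.2,"ax":-0.025,"ay":0,"az":0,"jaw":60},{"dx":0,"dy":-40.1,"dz":18.4,"ax":-0.03,"ay":0,"az":0,"jaw":60},{"dx":0,"dy":-46,"dz":21.7,"ax":-0.034,"ay":0,"az":0,"jaw":60},{"dx":0,"dy":-51.8,"dz":25.2,"ax":-0.038,"ay":0,"az":0,"jaw":60}]' 20
python3 - <<'E'
from h import *
from scipy.optimize import fsolve
s,P,Rm=now(); print(s['qpos'],cs(P))
for n in ("scene","wrist"):
    cv2.imwrite(f"pics/{n}7.png",manip.read_camera(n)[:,:,::-1])
a=cv2.imread("pics/wrist7.png")[100:420,100:460]
b=cv2.imread("pics/scene7.png")[65:225,270:450]
cv2.imwrite("pics/c7.png",np.hstack([a,cv2.resize(b,(360,320),interpolation=cv2.INTER_CUBIC)]))
P0,R0=P,Rm
phi0=np.arcsin(-R0[2,2]); g0=.06
F=lambda v:(lambda d:[d@X,d[2]])(pose(v[0],phi0,v[1],g0)[0]-P0)
th0,o0=fsolve(F,[.5,.02]);print(phi0,th0,o0)
N=15
for i in range(1,N+1):
    th=th0-(th0-.14)*i/N; g=g0; phi=phi0+(1.0-phi0)*i/N; o=o0+(.024-o0)*i/N
    P,Rm=pose(th,phi,o,g); print(i,round(th,3),round(g*1000,1),rel(P,Rm,P0,R0)[:4])
E
```

```text
time_s: 9.2
tcp_pos: [0.5261, 0.0804, 0.2083]
orientation: [1.744, 2.104, 0.592]
contact_force: [-4.2, -1.5, 0.4]
opening: 0.0601
[-0.0223 -0.323   1.8779  0.1263  1.0524 -0.2413] [-72.1938  -0.1589 208.3498]
1.0230639606749243 0.5236187218255828 0.023751753609948776
1 0.498 60.0 [ 0.15  -5.425  3.042 -0.002]
2 0.472 60.0 [  0.141 -10.77    6.221  -0.003]
3 0.447 60.0 [  0.132 -16.03    9.538  -0.005]
4 0.421 60.0 [  0.123 -21.204  12.989  -0.006]
5 0.396 60.0 [  0.114 -26.287  16.571  -0.008]
6 0.37 60.0 [  0.104 -31.276  20.284  -0.009]
7 0.345 60.0 [  0.095 -36.167  24.123  -0.011]
8 0.319 60.0 [  0.085 -40.958  28.088  -0.012]
9 0.293 60.0 [  0.076 -45.645  32.174  -0.014]
10 0.268 60.0 [  0.066 -50.226  36.38   -0.015]
11 0.242 60.0 [  0.057 -54.696  40.702  -0.017]
12 0.217 60.0 [  0.047 -59.054  45.139  -0.018]
13 0.191 60.0 [  0.037 -63.296  49.686  -0.02 ]
14 0.166 60.0 [  0.028 -67.42   54.341  -0.022]
15 0.14 60.0 [  0.018 -71.423  59.1    -0.023]
```

View pics/c7.png

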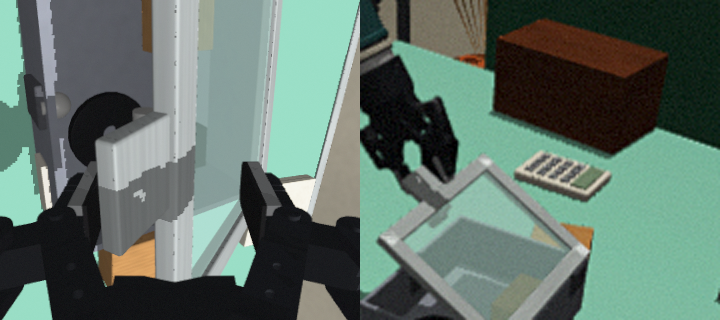

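Still resting on the front finger, with the upper finger clear. I'll continue down to about 0.19.

```bash
python3 -m inch '[{"dx":0,"dy":-5.4,"dz":3,"ax":-0.002,"ay":0,"az":0,"jaw":60},{"dx":0,"dy":-10.8,"dz":6.2,"ax":-0.003,"ay":0,"az":0,"jaw":60},{"dx":0,"dy":-16,"dz":9.5,"ax":-0.005,"ay":0,"az":0,"jaw":60},{"dx":0,"dy":-21.2,"dz":13,"ax":-0.006,"ay":0,"az":0,"jaw":60},{"dx":0,"dy":-26.3,"dz":16.6,"ax":-0.008,"ay":0,"az":0,"jaw":60},{"dx":0,"dy":-31.3,"dz":20.3,"ax":-0.009,"ay":0,"az":0,"jaw":60},{"dx":0,"dy":-36.2,"dz":24.1,"ax":-0.011,"ay":0,"az":0,"jaw":60},{"dx":0,"dy":-41,"dz":28.1,"ax":-0.012,"ay":0,"az":0,"jaw":60},{"dx":0,"dy":-45.6,"dz":32.2,"ax":-0.014,"ay":0,"az":0,"jaw":60},{"dx":0,"dy":-50.2,"dz":36.4,"ax":-0.015,"ay":0,"az":0,"jaw":60},{"dx":0,"dy":-54.7,"dz":40.7,"ax":-0.017,"ay":0,"az":0,"jaw":60}]' 20
python3 - <<'E'
from h import *
from scipy.optimize import fsolve
s,P,Rm=now(); print(s['qpos'],cs(P))
for n in ("scene","wrist"):
    cv2.imwrite(f"pics/{n}8.png",manip.read_camera(n)[:,:,::-1])
a=cv2.imread("pics/wrist8.png")[100:420,100:460]
b=cv2.imread("pics/scene8.png")[105:265,250:430]
cv2.imwrite("pics/c8.png",np.hstack([a,cv2.resize(b,(360,320),interpolation=cv2.INTER_CUBIC)]))
P0,R0=P,Rm
phi0=np.arcsin(-R0[2,2]); g0=.06
F=lambda v:(lambda d:[d@X,d[2]])(pose(v[0],phi0,v[1],g0)[0]-P0)
th0,o0=fsolve(F,[.5,.02]);print(phi0,th0,o0)
for th in np.arange(.22,.01,-.02):
    P,Rm=pose(th,1.0,.022,g0); print(round(th,3),rel(P,Rm,P0,R0)[:4])
E
```

```text
time_s: 10.68
tcp_pos: [0.5001, 0.0757, 0.1438]
orientation: [1.736, 2.095, 0.606]
contact_force: [-6.2, -0.6, -0.8]
opening: 0.0599
[-0.041  -0.3589  2.0383  0.1539  0.9186 -0.287 ] [-98.6184   0.0635 143.7817]
1.0093806771253224 0.23422558122222273 0.023097252839377372
0.22 [-0.067 -2.267  1.077 -0.009]
0.2 [-0.076 -5.683  4.59  -0.009]
0.18 [-0.084 -9.028  8.17  -0.009]
0.16 [ -0.092 -12.301  11.817  -0.009]
0.14 [ -0.101 -15.5    15.528  -0.009]
0.12 [ -0.11  -18.624  19.303  -0.009]
0.1 [ -0.118 -21.672  23.139  -0.009]
0.08 [ -0.127 -24.643  27.036  -0.009]
0.06 [ -0.135 -27.536  30.991  -0.009]
0.04 [ -0.144 -30.348  35.003  -0.009]
0.02 [ -0.153 -33.08   39.071  -0.009]
```

View pics/c8.png

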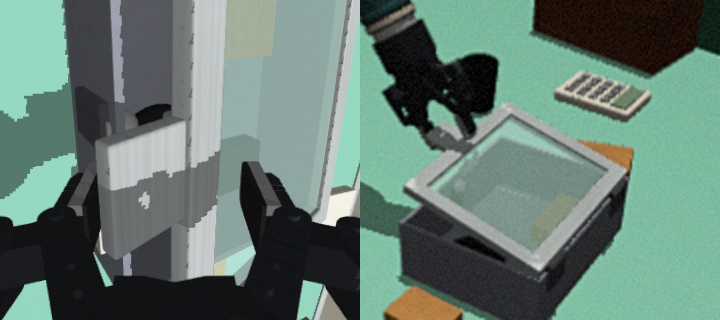

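The scene view shows the cover just above the case, still held by the lower finger. I'll lower it slowly onto the catch and then clear the finger below it.

```bash
python3 -m inch '[{"dx":0,"dy":-2.3,"dz":1.1,"ax":-0.005,"ay":0,"az":0,"jaw":60},{"dx":0,"dy":-5.7,"dz":4.6,"ax":-0.009,"ay":0,"az":0,"jaw":60},{"dx":0,"dy":-9,"dz":8.2,"ax":-0.009,"ay":0,"az":0,"jaw":60},{"dx":0,"dy":-12.3,"dz":11.8,"ax":-0.009,"ay":0,"az":0,"jaw":60},{"dx":0,"dy":-15.5,"dz":15.5,"ax":-0.009,"ay":0,"az":0,"jaw":60},{"dx":0,"dy":-18.6,"dz":19.3,"ax":-0.009,"ay":0,"az":0,"jaw":60},{"dx":0,"dy":-20.2,"dz":21.2,"ax":-0.009,"ay":0,"az":0,"jaw":60},{"dx":0,"dy":-21.7,"dz":23.1,"ax":-0.009,"ay":0,"az":0,"jaw":60},{"dx":0,"dy":-23.2,"dz":25.1,"ax":-0.009,"ay":0,"az":0,"jaw":60},{"dx":0,"dy":-24.6,"dz":27,"ax":-0.009,"ay":0,"az":0,"jaw":60},{"dx":0,"dy":-26.1,"dz":28,"ax":-0.009,"ay":0,"az":0,"jaw":60}]' 20
python3 - <<'E'
from h import *
s,P,Rm=now(); print(s['qpos'],cs(P))
for n in ("scene","wrist"):
    cv2.imwrite(f"pics/{n}9.png",manip.read_camera(n)[:,:,::-1])
a=cv2.imread("pics/wrist9.png")[100:420,100:460]
b=cv2.imread("pics/scene9.png")[105:265,250:430]
cv2.imwrite("pics/c9.png",np.hstack([a,cv2.resize(b,(360,320),interpolation=cv2.INTER_CUBIC)]))
E
```

```text
time_s: 12.15
tcp_pos: [0.4938, 0.0745, 0.1071]
orientation: [1.731, 2.087, 0.616]
contact_force: [-4.7, -0.6, -3.1]
opening: 0.0598
[-0.0475 -0.3464  2.1104  0.174   0.8255 -0.3159] [-104.9768    0.0646  107.0849]
```

View pics/c9.png

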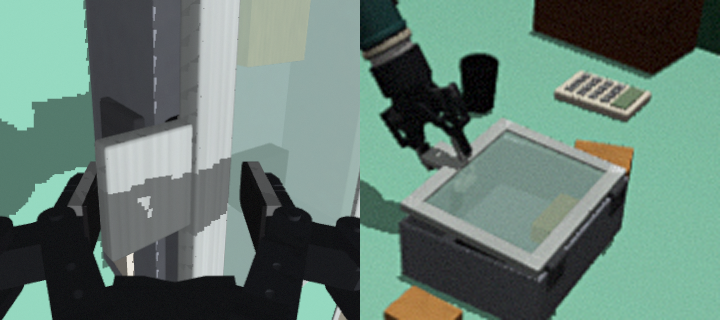

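```bash
python3 -m inch '[{"dx":0,"dy":-1.3,"dz":1.2,"ax":0,"ay":0,"az":0,"jaw":60},{"dx":0,"dy":-2.6,"dz":2.4,"ax":0,"ay":0,"az":0,"jaw":60},{"dx":0,"dy":-3.9,"dz":3.6,"ax":0,"ay":0,"az":0,"jaw":60},{"dx":0,"dy":-5.2,"dz":4.8,"ax":0,"ay":0,"az":0,"jaw":60},{"dx":0,"dy":-5.2,"dz":4.8,"ax":0,"ay":0,"az":0,"jaw":60}]' 20
python3 - <<'E'
from h import *
s,P,Rm=now(); print(s['qpos'],cs(P))
for n in ("scene","wrist"):
    cv2.imwrite(f"pics/{n}10.png",manip.read_camera(n)[:,:,::-1])
a=cv2.imread("pics/wrist10.png")[100:420,100:460]
b=cv2.imread("pics/scene10.png")[105:265,250:430]
cv2.imwrite("pics/c10.png",np.hstack([a,cv2.resize(b,(360,320),interpolation=cv2.INTER_CUBIC)]))
E
```

```text
time_s: 12.88
tcp_pos: [0.4943, 0.0742, 0.1029]
orientation: [1.727, 2.083, 0.621]
contact_force: [-0.8, -0.4, -1.1]
opening: 0.06
[-0.0486 -0.3437  2.1197  0.178   0.8079 -0.3211] [-104.5529   -0.3383  102.9409]
```

View pics/c10.png

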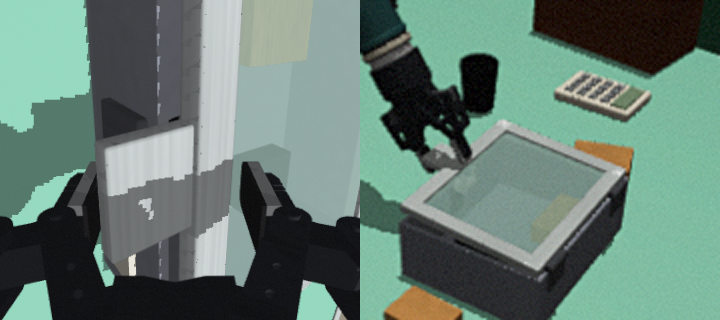

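The force has dropped below 1 N, so the cover is resting ajar on the catch. I'll draw the fingers away along the tool axis.

```bash
python3 -m inch '[{"dx":0,"dy":-3,"dz":0,"ax":0,"ay":0,"az":0,"jaw":60},{"dx":0,"dy":-6,"dz":0,"ax":0,"ay":0,"az":0,"jaw":60},{"dx":0,"dy":-9,"dz":0,"ax":0,"ay":0,"az":0,"jaw":60}]' 20
python3 - <<'E'
from h import *
s,P,Rm=now(); print(s['qpos'],cs(P),s['contact_force'])
E
python3 -m inch '[{"dx":0,"dy":-1,"dz":-5,"ax":0,"ay":0,"az":0,"jaw":60},{"dx":0,"dy":-2,"dz":-12,"ax":0,"ay":0,"az":0,"jaw":60},{"dx":0,"dy":-2,"dz":-24,"ax":0,"ay":0,"az":0,"jaw":60},{"dx":0,"dy":-2,"dz":-40,"ax":0,"ay":0,"az":0,"jaw":60},{"dx":0,"dy":-2,"dz":-70,"ax":0,"ay":0,"az":0,"jaw":60},{"dx":0,"dy":-2,"dz":-100,"ax":0,"ay":0,"az":0,"jaw":60}]' 20
python3 - <<'E'
from h import *
s,P,Rm=now(); print(s['qpos'],cs(P))
for n in ("scene","wrist"):
    cv2.imwrite(f"pics/{n}11.png",manip.read_camera(n)[:,:,::-1])
a=cv2.imread("pics/wrist11.png")[100:420,100:460]
b=cv2.imread("pics/scene11.png")[105:265,250:430]
cv2.imwrite("pics/c11.png",np.hstack([a,cv2.resize(b,(360,320),interpolation=cv2.INTER_CUBIC)]))
E
```

```text
time_s: 13.35
tcp_pos: [0.4869, 0.0728, 0.0982]
orientation: [1.727, 2.082, 0.621]
contact_force: [1.6, 0.6, 3.4]
opening: 0.0603
[-0.0544 -0.36    2.141   0.1834  0.8033 -0.3301] [-112.1324   -0.3227   98.1964] [1.5723 0.6265 3.4081]
time_s: 14.1
tcp_pos: [0.4293, 0.0623, 0.1802]
orientation: [1.73, 2.087, 0.617]
contact_force: [0.2, 0.1, -0.5]
opening: 0.0602
[-0.1081 -0.5998  2.11    0.1808  1.0846 -0.3344] [-170.6309   -0.028   180.1689]
```

View pics/c11.png

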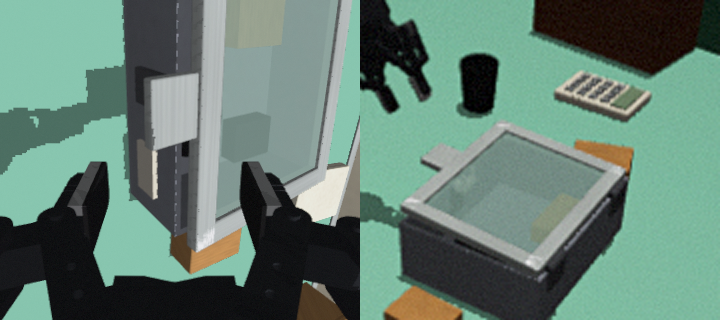

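The cover lies ajar with the tab free. Now I'll close the fingers, point the tool down and go above the tab.

Run:
```python
from h import *
s,P0,R0=now()
P=C-.127*X+.16*Z
print(rel(P,tool(np.pi/2),P0,R0), P)
```

```text
[ 0.724 21.73  43.029  0.582  0.001 -0.001] [0.4722 0.0704 0.16  ]
```

```bash
python3 -m inch '[{"dx":0,"dy":5,"dz":-20,"ax":0.1,"ay":0,"az":0,"jaw":30},{"dx":0,"dy":10,"dz":-20,"ax":0.25,"ay":0,"az":0,"jaw":0},{"dx":0,"dy":16,"dz":0,"ax":0.4,"ay":0,"az":0,"jaw":0},{"dx":0,"dy":20,"dz":20,"ax":0.52,"ay":0,"az":0,"jaw":0},{"dx":0.7,"dy":22,"dz":35,"ax":0.582,"ay":0,"az":0,"jaw":0},{"dx":0.7,"dy":22,"dz":43,"ax":0.582,"ay":0,"az":0,"jaw":0},{"dx":0.7,"dy":22,"dz":43,"ax":0.582,"ay":0,"az":0,"jaw":0}]' 30
python3 - <<'E'
from h import *
s,P,Rm=now(); print(s['qpos'],cs(P),Rm[:,2],s['opening'])
for n in ("scene","wrist","top"):
    cv2.imwrite(f"pics/{n}12.png",manip.read_camera(n)[:,:,::-1])
a=cv2.imread("pics/wrist12.png")[100:420,100:460]
b=cv2.imread("pics/scene12.png")[105:265,250:430]
cv2.imwrite("pics/c12.png",np.hstack([a,cv2.resize(b,(360,320),interpolation=cv2.INTER_CUBIC)]))
E
```

```text
time_s: 15.08
tcp_pos: [0.4705, 0.0708, 0.1538]
orientation: [-2.0, -2.413, 0.01]
contact_force: [-0.0, 0.3, -0.6]
opening: -0.0001
[ 0.0299 -0.0427  1.6576  0.0003  1.5368 -0.157 ] [-128.6018    0.7163  153.7806] [-0.0101  0.     -0.9999] -0.0001435831985706178
```

View pics/c12.png

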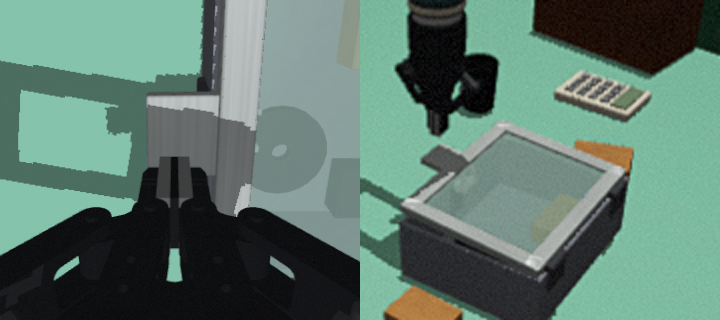

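```bash
python3 -m inch '[{"dx":0,"dy":0,"dz":12,"ax":0,"ay":0,"az":0,"jaw":0},{"dx":0,"dy":0,"dz":22,"ax":0,"ay":0,"az":0,"jaw":0},{"dx":0,"dy":0,"dz":28,"ax":0,"ay":0,"az":0,"jaw":0},{"dx":0,"dy":0,"dz":31,"ax":0,"ay":0,"az":0,"jaw":0},{"dx":0,"dy":0,"dz":33,"ax":0,"ay":0,"az":0,"jaw":0},{"dx":0,"dy":0,"dz":35,"ax":0,"ay":0,"az":0,"jaw":0},{"dx":0,"dy":0,"dz":36,"ax":0,"ay":0,"az":0,"jaw":0}]' 30; python3 -c "
from h import *
s,P,Rm=now(); print(cs(P))"
```

```text
time_s: 16.1
tcp_pos: [0.4712, 0.0708, 0.1191]
orientation: [-2.001, -2.414, 0.008]
contact_force: [0.2, 0.2, -0.6]
opening: 0.0003
[-127.9183    0.6252  119.1303]
```

```bash
python3 -m inch '[{"dx":0,"dy":0,"dz":1,"ax":0,"ay":0,"az":0,"jaw":0},{"dx":0,"dy":0,"dz":2,"ax":0,"ay":0,"az":0,"jaw":0},{"dx":0,"dy":0,"dz":3,"ax":0,"ay":0,"az":0,"jaw":0},{"dx":0,"dy":0,"dz":4,"ax":0,"ay":0,"az":0,"jaw":0}]' 30; python3 -m inch '[{"dx":0,"dy":0,"dz":1,"ax":0,"ay":0,"az":0,"jaw":0},{"dx":0,"dy":0,"dz":2,"ax":0,"ay":0,"az":0,"jaw":0},{"dx":0,"dy":0,"dz":3,"ax":0,"ay":0,"az":0,"jaw":0}]' 30
```

```text
time_s: 16.6
tcp_pos: [0.4712, 0.0708, 0.117]
orientation: [-2.001, -2.415, 0.007]
contact_force: [-5.1, 0.4, 9.5]
opening: 0.0001
time_s: 16.98
tcp_pos: [0.4708, 0.0708, 0.113]
orientation: [-2.001, -2.414, 0.008]
contact_force: [-2.2, -0.4, 4.5]
opening: 0.0001
```

```bash
python3 -m inch '[{"dx":0,"dy":0,"dz":1.5,"ax":0,"ay":0,"az":0,"jaw":0},{"dx":0,"dy":0,"dz":3,"ax":0,"ay":0,"az":0,"jaw":0},{"dx":0,"dy":0,"dz":4.5,"ax":0,"ay":0,"az":0,"jaw":0},{"dx":0,"dy":0,"dz":6,"ax":0,"ay":0,"az":0,"jaw":0}]' 30; python3 -m inch '[{"dx":0,"dy":0,"dz":1,"ax":0,"ay":0,"az":0,"jaw":0},{"dx":0,"dy":0,"dz":2,"ax":0,"ay":0,"az":0,"jaw":0},{"dx":0,"dy":0,"dz":3,"ax":0,"ay":0,"az":0,"jaw":0},{"dx":0,"dy":0,"dz":3,"ax":0,"ay":0,"az":0,"jaw":0}]' 30
```

```text
time_s: 17.48
tcp_pos: [0.4711, 0.0709, 0.1055]
orientation: [-2.001, -2.414, 0.008]
contact_force: [-1.0, -0.0, -0.9]
opening: -0.0001
time_s: 17.98
tcp_pos: [0.4709, 0.0708, 0.103]
orientation: [-2.001, -2.414, 0.008]
contact_force: [-0.2, 0.1, -0.3]
opening: -0.0002
```

The snap happened and the tab has moved ahead of the fingers. I'll follow it down until there's firm, light contact at the stop.

```bash
python3 -m inch '[{"dx":0,"dy":0,"dz":1,"ax":0,"ay":0,"az":0,"jaw":0},{"dx":0,"dy":0,"dz":2,"ax":0,"ay":0,"az":0,"jaw":0},{"dx":0,"dy":0,"dz":2.5,"ax":0,"ay":0,"az":0,"jaw":0}]' 30; python3 -m inch '[{"dx":0,"dy":0,"dz":0.5,"ax":0,"ay":0,"az":0,"jaw":0},{"dx":0,"dy":0,"dz":1,"ax":0,"ay":0,"az":0,"jaw":0},{"dx":0,"dy":0,"dz":1,"ax":0,"ay":0,"az":0,"jaw":0}]' 30
```

```text
time_s: 18.35
tcp_pos: [0.4709, 0.0708, 0.1006]
orientation: [-2.001, -2.414, 0.008]
contact_force: [-0.0, -0.2, 2.9]
opening: -0.0003
time_s: 18.73
tcp_pos: [0.4709, 0.0708, 0.1005]
orientation: [-2.001, -2.414, 0.008]
contact_force: [-2.7, -0.6, 5.2]
opening: 0.0001
```

The stop is met at z = 100.5 mm, exactly the closed height of the tab's outer face. I'll press slightly more to confirm it's seated, then come away.

```bash
python3 -m inch '[{"dx":0,"dy":0,"dz":0.7,"ax":0,"ay":0,"az":0,"jaw":0},{"dx":0,"dy":0,"dz":1.2,"ax":0,"ay":0,"az":0,"jaw":0},{"dx":0,"dy":0,"dz":1.2,"ax":0,"ay":0,"az":0,"jaw":0}]' 30; python3 -m inch '[{"dx":0,"dy":0,"dz":-4,"ax":0,"ay":0,"az":0,"jaw":0},{"dx":0,"dy":0,"dz":-15,"ax":0,"ay":0,"az":0,"jaw":0},{"dx":0,"dy":0,"dz":-40,"ax":0,"ay":0,"az":0,"jaw":0},{"dx":0,"dy":-20,"dz":-80,"ax":0,"ay":0,"az":0,"jaw":0},{"dx":0,"dy":-50,"dz":-120,"ax":0,"ay":0,"az":0,"jaw":0},{"dx":0,"dy":-80,"dz":-150,"ax":0,"ay":0,"az":0,"jaw":0},{"dx":0,"dy":-80,"dz":-150,"ax":0,"ay":0,"az":0,"jaw":0},{"dx":0,"dy":-80,"dz":-150,"ax":0,"ay":0,"az":0,"jaw":0},{"dx":0,"dy":-80,"dz":-150,"ax":0,"ay":0,"az":0,"jaw":0}]' 30
python3 - <<'E'
from h import *
for n in ("scene","wrist","top"):
    cv2.imwrite(f"pics/{n}13.png",manip.read_camera(n)[:,:,::-1])
a=cv2.imread("pics/top13.png")[115:235,165:335]
b=cv2.imread("pics/scene13.png")[105:265,250:430]
cv2.imwrite("pics/c13.png",np.hstack([cv2.resize(a,(396,280),interpolation=cv2.INTER_CUBIC),cv2.resize(b,(315,280),interpolation=cv2.INTER_CUBIC)]))
b=cv2.imread("pics/scene13.png")[135:195,290:350]; cv2.imwrite("pics/sz13.png",cv2.resize(b,None,fx=8,fy=8,interpolation=cv2.INTER_CUBIC))
S=manip.camera_params('scene');o=np.array([290,135])
for th in (0,.08):
    cx,n=cov(th);e=H-.245*cx+.01*n
    print(th,[((proj(S,e+k*Y)[0]-o+.5)*8).round() for k in(.025,-.025)])
E
```

```text
time_s: 19.1
tcp_pos: [0.471, 0.0708, 0.1005]
orientation: [-2.001, -2.415, 0.007]
contact_force: [-4.9, -1.5, 9.6]
opening: -0.0001
time_s: 20.23
tcp_pos: [0.3934, 0.056, 0.2473]
orientation: [-1.999, -2.412, 0.011]
contact_force: [0.1, 1.4, -1.3]
opening: -0.0002
0 [array([  0., 375.]), array([-79., 441.])]
0.08 [array([  3., 331.]), array([-77., 396.])]
```

View pics/c13.png

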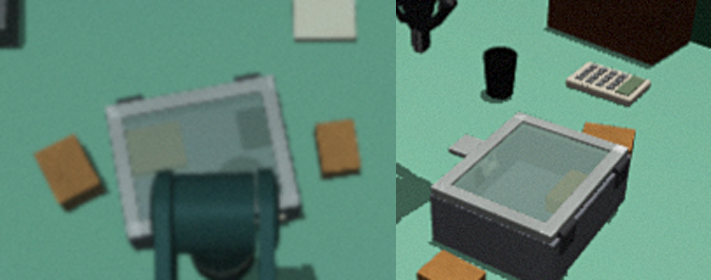

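View pics/sz13.png

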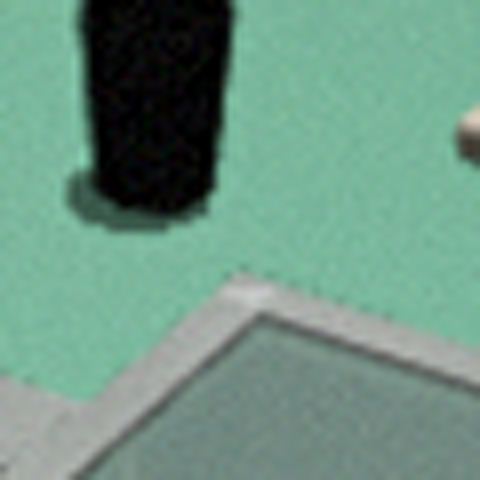

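The tab's corner shows at about (0,375) in the zoom. The prediction is (0,375) for fully home and (3,331) for ajar, so the cover is home. The cartons and the pen cup look undisturbed.

```bash
python3 -c "
from rig import manip
print(manip.hand_in(), manip.get_state()['time_s'])"
```

```text
the job is handed in; nothing more can be done
the job is handed in; nothing more can be done
```

The cover is closed and latched, and I handed the job in after about 20 s with the arm clear of everything.

**How it went:**
- I put the open fingers either side of the tab without clamping it and tipped the cover forward with the rear finger.
- Just below the balance point it crept across the gap, about 0.09 rad, onto the front finger.
- I lowered it resting on that finger at roughly 0.2 rad/s until it sat ajar on the catch. Readings along the way stayed at about 6 N or less.
- With the fingers shut, I pressed the tab down. The force read 9.5 N, then fell to about zero as the catch snapped.

**Last checks:**
- **Seated:** the fingers met a firm stop at 100.5 mm, the height of the tab's outer face when closed, and it held there with 9.6 N on it.
- **Picture after retreat:** the tab corner is where a fully closed cover would put it, not an ajar one.
- **Bystanders:** the cartons, pen cup and calculator look untouched. I did not re-measure them, nor check the reel, screwdriver or tape stand in the last pictures.

**One thing to note:** as I drew the fingers away from the ajar cover, the force read about 3.4 N upward. The upper finger probably brushed the panel, well under its 25 N limit.

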